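# Turn a chisel round and store the chisels blade-in by colour

## Robot

A 6-joint arm with a two-finger parallel gripper is mounted at the origin on the work surface. World frame = base frame: x ahead of the robot, y to its left, z up, the work surface at z = 0. Lengths are in m, angles in rad, forces in N, time in s.
With the tool pointing down it reaches from about 0.35 to 0.85 m from the base axis. Payload 8.1 kg.
Tool frame: the origin (TCP) lies between the finger pads; the fingertips stand 8 mm ahead of it and the grasp point (between the pads) lies 11 mm behind it; z points along the fingers, y is the direction in which the jaws open and shut (so a half turn about z gives the same grasp; the last joint's range is limited). The gripper opens to 93 mm and grips with 3 to 60 N. Pads are 15 mm wide; open, the fingers measure 128 mm over their backs; the gripper's body (75 mm by 188 mm) begins 65 mm behind the grasp point.
Start: joints at [-1.363, 0.13, 1.488, -0, 1.523, -0.085], TCP at [0.173, -0.574, 0.227] pointing down, gripper open.
Joint ranges: [-2.96, 2.96], [-0.89, 2.26], [0.02, 2.5], [-1.34, 4.48], [0, 2.73], [-2.66, 2.66]. Speed limits (rad/s): [2.39, 2.39, 2.79, 3.14, 3.14, 3.14].

## Interface

Orientations are given as a rotation vector (axis times angle).
In Python, from cell import env gives the robot as it stands. The module is installed in compiled form; this text tells all that it offers.
- The arm moves only by the tool play_rows, never from a script. Its argument "rows" is a list of rows, each an object with "fingers": the finger opening in mm, from 0 to 93; "slide": the shift along the tool's x, y, z in units of 40 mm (1.0 is 40 mm), a list of three; "yaw": the turn about the tool's z in units of 6 degrees (1.0 is 6 degrees). In form: [{"fingers": fingers, "slide": [tx, ty, tz], "yaw": yaw}, ...]. A call has 1 to 20 rows; each row shifts and turns the commanded pose from where the row before left it, along the tool's axes as they then stand; what a row does not reach is not made up. A row lasts 1/10 s, in which the tool goes at most 50 mm and 8.59 degrees, less where a joint would pass 70% of its speed; a pose out of reach is approached as far as the arm can. A call is refused whole if a number of a shift passes 1 or a number of a turn 1, either way. A call with a gripper value outside its range is refused whole. The fingers move at their own pace and stop on an object; "grip_force" is the grip in N (left out, the last holds). Time passes only in rows, so rows that do not move let the fingers close. It gives the time, the measured TCP pose, the force and the opening at its end, in the units of the state.
- env.get_obs(): the state, without advancing time (a new reading comes with each control period).
- env.camera(name): name is "scene" or "top" or "wrist"; returns the picture (400x640x3 uint8, red, green, blue); there is no depth.
- env.calibration(name): a dict with "intrinsics" (3x3 intrinsics, pixels), "pose" (4x4, takes a point from camera to world coordinates); the wrist camera has in their place "tool_from_camera" (4x4, takes a point from camera to tool coordinates, whose origin is the TCP and whose axes are the flange's). Camera axes: x right, y down, z forward; pixel columns grow to the right and rows downward; lengths in m; the calibration is good to about 2 mm. A picture is of the moment at which its call begins: read the wrist's pose just before it. calibration takes no time and is no camera call.
- env.sign_off(): hands the job in, once; it reports no verdict.
Trained networks look in the newest picture that a camera, given by its name, has taken for a name from the list of things; names that differ only in an ending like _2 or _b are one class to them, and where a whole thing is asked for, a point or a joint stands for the part that bears it (a point fixed in the world has none). Each returns a list of dicts, best first, with "p" (0 to 1); they miss things now and then, are a little off and sometimes report something else, mostly with a low value. They report only what shows in the picture. A call takes as long as a camera call. They do not tell look-alikes from the thing itself.
- env.search_frame(thing, camera): "extent" ([left, top, width, height] in pixels, round what is visible of it).
- env.masks_of(thing, camera): "pixels" (400x640 bool, what is visible of it) and "extent" ([left, top, width, height] in pixels, round what is visible of it).
- env.landmark_of(thing, camera): "position" ([column, row] in pixels: a listed point, or the origin of a listed thing).
The state is a dict: "t": time; "q": joint angles; "joint_vel": joint speeds; "joint_torque": joint torques, N m; "ee_pos": TCP position; "eef_rot": TCP orientation; "contact_force": force on the tool from outside, world axes, zero at the start; "moment": the same for the moment, N m; "opening": finger opening in m.
Only numpy, scipy, OpenCV 4.12 (cv2) and the standard library are available. Lean on these libraries where they do the work, as an engineer would, in place of code of your own. Each camera call takes 0.05 s, during which the arm holds its last target.

## Task

On the hardware shop's counter the red chisel was pushed backwards into the blue bay: pull it out by its blade, set it down on the open counter in front of the rack and let go, then take it by the handle and slide it blade-first into the red bay. Put the blue chisel blade-first into the blue bay in the same way, so that both lie flat with the blades entirely under their covers and the handles sticking out. Leave the yellow chisel and all the other goods where they are.

Things in the scene. Friction and masses are not known exactly. Their poses are not given: they have to be found in the camera images.
- red_chisel: Loose wood chisel, red handle, 220 mm long, 0.2 kg, lying flat. Origin: mid-length, on its underside; x towards the cutting tip, z up. Handle x -110 to +3 mm, 30 wide, 28 high, flat sided; blade x +15 to +110, 28 wide, raised 8 to 14 mm above the counter. Centre of mass in the handle. Starts backwards in the blue bay: handle covered, about 90 to 110 mm of blade stick out.
- blue_chisel: Loose wood chisel, blue handle, 220 mm long, 0.2 kg, lying flat. Origin: mid-length, on its underside; x towards the cutting tip, z up. Handle x -110 to +3 mm, 30 wide, 28 high, flat sided; blade x +15 to +110, 28 wide, raised 8 to 14 mm above the counter. Centre of mass in the handle. Starts on the open counter on the robot's right (-y), tip roughly towards the rack.
- red_chisel_tip (a point): cutting tip of the red chisel (x=+110 mm, 11 mm above its underside)
- red_chisel_root (a point): root of the red chisel's blade, where it meets the neck (x=+15 mm)
- red_chisel_butt (a point): end of the red chisel's handle (x=-110 mm)
- blue_chisel_tip (a point): cutting tip of the blue chisel (x=+110 mm, 11 mm above its underside)
- blue_chisel_root (a point): root of the blue chisel's blade, where it meets the neck (x=+15 mm)
- blue_chisel_butt (a point): end of the blue chisel's handle (x=-110 mm)
- rack: Fixed white rear board (252 mm long, 75 high) joining the three bays. Origin: on the counter in the line of the mouths, at the middle one; y points into the bays (roughly world +y), x along the mouths. Bays are 80 mm apart, centre to centre; their colour order varies.
- bay_red: Red bay, fixed: a floorless tunnel. Origin: middle of its mouth, on the counter; y points level INTO it, z up. Inside 46 mm wide (x -23 to 23), 38 high, 125 deep to the end wall; walls 4 mm, top at 42 mm, a 16 mm slot along the roof shows the contents. Empty at the start.
- bay_blue: Blue bay, fixed: a floorless tunnel. Origin: middle of its mouth, on the counter; y points level INTO it, z up. Inside 46 mm wide (x -23 to 23), 38 high, 125 deep to the end wall; walls 4 mm, top at 42 mm, a 16 mm slot along the roof shows the contents. Holds the red chisel, backwards, at the start.
- bay_yellow: Yellow bay, fixed: a floorless tunnel. Origin: middle of its mouth, on the counter; y points level INTO it, z up. Inside 46 mm wide (x -23 to 23), 38 high, 125 deep to the end wall; walls 4 mm, top at 42 mm, a 16 mm slot along the roof shows the contents. Holds the yellow chisel, properly stored.
- yellow_chisel: Same chisel with a yellow handle, stored blade-in in the yellow bay, its handle sticking out about 100 mm from the mouth. To be left alone.
- tape_measure: orange tape measure, 66 x 36 x 54 mm, loose on the counter; bystander. Origin: centre of its underside
- padlock: brass padlock lying flat, body 42 x 45 x 20 mm with steel shackle, loose; bystander. Origin: under its body
- screw_box: small green carton of screws, 60 x 85 x 45 mm, loose; bystander. Origin: centre of its underside
- folding_rule: folded wooden rule, 32 x 200 x 16 mm (long along its y), loose; bystander. Origin: centre of its underside
- filler_jar: white jar of wood filler with an orange lid, 52 mm across, 60 mm tall, loose, upright; bystander. Origin: centre of its underside
- paint_tin: blue-labelled paint tin, 60 mm across, 70 mm tall, loose; bystander. Origin: centre of its underside
There are look-alikes about, which are no part of the job. What is shaped like the red_chisel but green or pink is not meant.

How it is judged:
On the way:
1. the red chisel has been pulled out and lies flat on the counter, wholly in front of the line of the bay mouths, let go and at rest (y of each of red_chisel_butt, red_chisel_tip in the frame of rack below 0 m and height (world z) of red_chisel below 0.012 m and angle between red_chisel's own z axis and vertical below 0.12 rad and linear speed of red_chisel below 0.02 m/s and contact force between red_chisel and the fingers below 0.1 N), for 0.15 s.
At the end, for the whole second after the job is handed in: The red chisel lies in the red bay and the blue chisel in the blue bay, each flat on the counter (within 0.12 rad), at rest, blade-first: the root of the blade past the mouth, the tip between the bay's side walls, and the end of the handle at least 60 mm outside the mouth (y of red_chisel_root in the frame of bay_red above 0 m and y of red_chisel_butt in the frame of bay_red below -0.06 m and x of red_chisel_tip in the frame of bay_red between -0.024 and 0.024 m and height (world z) of each of red_chisel, blue_chisel below 0.012 m and angle between each of red_chisel, blue_chisel's own z axis and vertical below 0.12 rad and linear speed of each of red_chisel, blue_chisel below 0.02 m/s and y of blue_chisel_root in the frame of bay_blue above 0 m and y of blue_chisel_butt in the frame of bay_blue below -0.06 m and x of blue_chisel_tip in the frame of bay_blue between -0.024 and 0.024 m); the robot touches nothing.
It fails at once if the yellow chisel is moved more than 15 mm (distance of yellow_chisel from where it was at the start of the episode above 0.015 m).
It fails at once if one of the other goods (tape measure, padlock, screw box, folding rule, filler jar, paint tin) is moved more than 25 mm (distance of any of tape_measure, padlock, screw_box, folding_rule, filler_jar, paint_tin from where it was at the start of the episode above 0.025 m).
It also fails if it takes over 72 s, if anything falls off the work surface, if the arm or the gripper's body presses on something with over 40 N, if the wrist force passes 120 N, or if a joint passes its speed limit or range.

## Working session

There is one attempt and no reset: what is moved stays moved. The work goes in short steps, Python scripts to look and compute and a tool call to move; the robot and the scene stay as the last step left them, time stands still between calls to the robot, and variables do not carry over. Pictures are saved under pics/ and viewed, and the job is handed in when it is done.

Besides the shell and the picture viewer there is one more tool, called after "Request:" in YAML: its name, and indented under it one key for each argument. play_rows: Moves the arm, as the interface text tells. Its arguments: {"type":"object","properties":{"rows":{"type":"array","items":{"type":"object","properties":{"fingers":{"type":"number"},"slide":{"type":"array","items":{"type":"number"}},"yaw":{"type":"number"}}}},"grip_force":{"type":"number"}},"required":["rows"]}

```bash
mkdir -p pics
cat > h.py <<'E'
import numpy as np, cv2
from cell import env
from scipy.spatial.transform import Rotation as R
def save(img,n): cv2.imwrite(f'pics/{n}.png',cv2.cvtColor(img,cv2.COLOR_RGB2BGR))
def cam(name):
    c=env.calibration(name); K=np.array(c['intrinsics'])
    if 'pose' in c: T=np.array(c['pose'])
    else:
        o=env.get_obs(); W=np.eye(4); W[:3,:3]=R.from_rotvec(o['eef_rot']).as_matrix(); W[:3,3]=o['ee_pos']
        T=W@np.array(c['tool_from_camera'])
    return K,T
def p2w(px,z,KT):
    K,T=KT; d=T[:3,:3]@np.linalg.solve(K,[px[0],px[1],1.]); o=T[:3,3]
    return o+d*(z-o[2])/d[2]
def w2p(p,KT):
    K,T=KT; c=T[:3,:3].T@(np.array(p)-T[:3,3]); u=K@c; return u[:2]/u[2]
E
python3 - <<'E'
from h import *
for n in ['scene','top']:
    save(env.camera(n),n+'0'); print(n,np.round(cam(n)[1],3).tolist(),cam(n)[0].tolist())
o=env.get_obs(); print(o)
print(env.calibration('wrist'))
E
```

```text
scene [[0.142, 0.744, -0.653, 1.434], [0.99, -0.109, 0.091, -0.087], [-0.003, -0.659, -0.752, 1.098], [0.0, 0.0, 0.0, 1.0]] [[428.6322201856349, 0.0, 320.0098754609011], [0.0, 428.6322201856349, 198.45314247115616], [0.0, 0.0, 1.0]]
top [[-0.007, -0.993, 0.121, 0.378], [-1.0, 0.007, -0.003, 0.021], [0.002, -0.121, -0.993, 1.118], [0.0, 0.0, 0.0, 1.0]] [[397.641421143556, 0.0, 312.23499259446857], [0.0, 397.641421143556, 200.6202200772895], [0.0, 0.0, 1.0]]
{'t': 0.1, 'q': array([-1.36339271e+00,  1.31092270e-01,  1.48915979e+00, -1.99360521e-06,
        1.52299849e+00, -8.53875523e-02]), 'joint_vel': array([ 1.35408955e-04, -1.88777284e-03, -1.83805205e-03,  6.10714950e-04,
        9.68166003e-04, -1.61822020e-05]), 'joint_torque': array([ 2.27079639e-03, -5.61341071e+01, -4.93095446e+01,  7.71235256e-02,
        2.92009965e-02, -6.45594741e-05]), 'ee_pos': array([ 0.17310067, -0.57396925,  0.22569419]), 'eef_rot': array([-3.10635094e+00, -4.58033034e-01,  1.61816331e-04]), 'contact_force': array([0.42180222, 0.55773896, 0.56667468]), 'moment': array([-0.00465404,  0.04641481,  0.01394011]), 'opening': 0.09326227778202069}
{'intrinsics': array([[282.77640756,   0.        , 320.82256419],
       [  0.        , 282.77640756, 197.2210208 ],
       [  0.        ,   0.        ,   1.        ]]), 'tool_from_camera': array([[ 4.24146940e-05, -9.66421548e-01, -2.56961846e-01,
         7.11507336e-02],
       [ 9.99999979e-01, -1.02704597e-05,  2.03688943e-04,
        -5.58886547e-04],
       [-1.99488499e-04, -2.56961849e-01,  9.66421527e-01,
        -1.58753191e-01],
       [ 0.00000000e+00,  0.00000000e+00,  0.00000000e+00,
         1.00000000e+00]])}
```

```bash
ls -la pics
```

```text
total 816
drwxr-xr-x 2 agent agent   4096 Dec  5 22:24 .
drwxr-xr-x 3 agent agent   4096 Dec  5 22:24 ..
-rw-r--r-- 1 agent agent 403187 Dec  5 22:24 scene0.png
-rw-r--r-- 1 agent agent 418731 Dec  5 22:24 top0.png
```

View pics/top0.png

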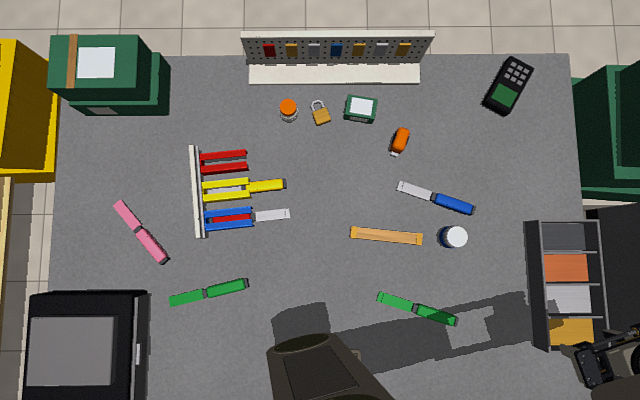

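View pics/scene0.png

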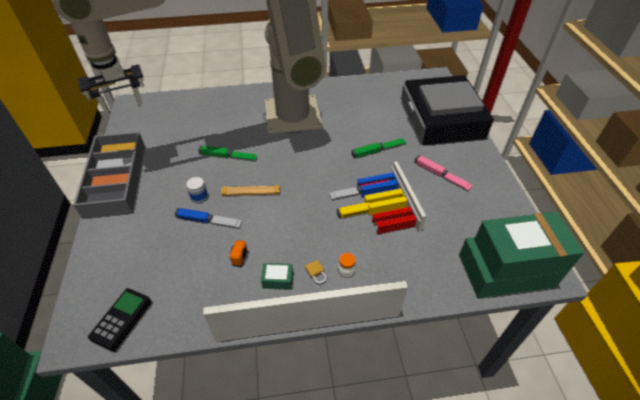

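The top picture shows the rack at columns 190–290, with the bays red (row 160), yellow (188) and blue (217) from far to near. 
- **Red chisel candidates:** the one in the blue bay with its blade at (270,215), the pink one at (140,232), and the green ones at (208,292) and (417,308). The red-handled one inside the blue bay is the one I want. 
- **Blue chisel:** (437,198).

Run:
```python
from h import *
img=env.camera('top'); KT=cam('top')
for t in ['red_chisel_tip','red_chisel_root','blue_chisel_tip','blue_chisel_root','blue_chisel_butt','bay_red','bay_blue','bay_yellow','rack']:
    for d in env.landmark_of(t,'top')[:2]:
        z=0.011 if 'chisel' in t else 0.
        print(t,round(d['p'],2),np.round(d['position'],1),np.round(p2w(d['position'],z,KT),3))
save(cv2.resize(img[135:250,180:300],None,fx=5,fy=5,interpolation=cv2.INTER_CUBIC),'rackcrop')
save(cv2.resize(img[170:250,340:490],None,fx=5,fy=5,interpolation=cv2.INTER_CUBIC),'bluecrop')
```

```text
red_chisel_tip 0.97 [289.4 214.1] [0.475 0.082 0.011]
red_chisel_tip 0.88 [377.2 294.1] [ 0.254 -0.158  0.011]
red_chisel_root 0.9 [133.6 226.9] [0.442 0.515 0.011]
red_chisel_root 0.85 [201.2 295.3] [0.254 0.322 0.011]
blue_chisel_tip 0.79 [399.2 184.5] [ 0.556 -0.228  0.011]
blue_chisel_root 0.81 [433.2 197.8] [ 0.518 -0.322  0.011]
blue_chisel_butt 0.73 [475.1 212.8] [ 0.475 -0.437  0.011]
bay_red 0.9 [248.9 163.7] [0.621 0.199 0.   ]
bay_blue 0.73 [251.3 216.5] [0.469 0.19  0.   ]
bay_yellow 0.58 [254.1 191.3] [0.541 0.183 0.   ]
rack 0.31 [246.7 184.8] [0.56  0.204 0.   ]
```

View pics/rackcrop.png

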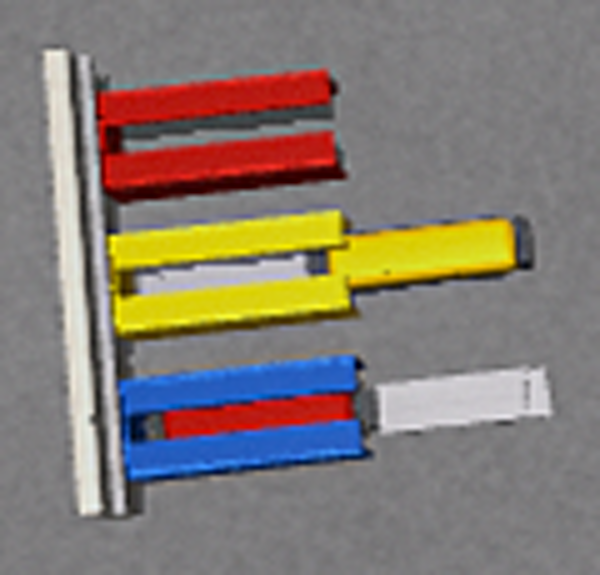

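View pics/bluecrop.png

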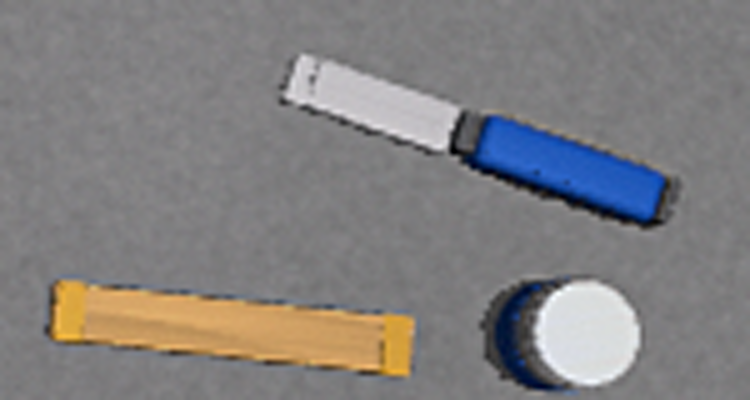

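Run:
```python
from h import *
KT=cam('top')
f=lambda c,z:p2w([180+c[0]/5-.4,135+c[1]/5-.4],z,KT)
for n,c,z in [('redfar',(330,70),.042),('rednear',(340,163),.042),('yelfar',(342,210),.042),('yelnear',(351,305),.042),('blufar',(356,357),.042),('blunear',(365,452),.042),('bluefarback',(120,383),.042),('redfarback',(98,90),.042),('redtip far',(546,368),.014),('tip near',(551,414),.014),('rootfar',(377,386),.014),('rootnear',(380,433),.014)]:
    print(n,np.round(f(c,z),4))
o=env.get_obs(); print(R.from_rotvec(o['eef_rot']).as_matrix().round(3))
```

```text
redfar [0.6546 0.2015 0.042 ]
rednear [0.6022 0.1953 0.042 ]
yelfar [0.5759 0.1939 0.042 ]
yelnear [0.5232 0.1883 0.042 ]
blufar [0.4947 0.1853 0.042 ]
blunear [0.4429 0.1798 0.042 ]
bluefarback [0.4813 0.3132 0.042 ]
redfarback [0.6441 0.3296 0.042 ]
redtip far [0.4908 0.0835 0.014 ]
tip near [0.4651 0.0807 0.014 ]
rootfar [0.4814 0.1776 0.014 ]
rootnear [0.4551 0.1757 0.014 ]
[[ 0.957  0.289 -0.   ]
 [ 0.289 -0.957 -0.   ]
 [-0.     0.    -1.   ]]
```

Top-view geometry is consistent: outer bay width is 52–53 mm, spacing 80.5 mm, and the axis is turned about 5.8°. I'll turn the tool first so that tool x runs along the bays, then travel over the blade.

Request:
play_rows:
  rows:
    - {"fingers": 46, "slide": [0, 0, 0], "yaw": -0.94}
    - {"fingers": 46, "slide": [0, 0, 0], "yaw": -0.94}
    - {"fingers": 46, "slide": [0, 0, 0], "yaw": -0.94}
    - {"fingers": 46, "slide": [0, 0, 0], "yaw": -0.94}
    - {"fingers": 46, "slide": [0, 0, 0], "yaw": -0.94}
    - {"fingers": 46, "slide": [0, 0, 0], "yaw": -0.94}
    - {"fingers": 46, "slide": [0, 0, 0], "yaw": -0.94}
    - {"fingers": 46, "slide": [0, 0, 0], "yaw": -0.94}
    - {"fingers": 46, "slide": [0, 0, 0], "yaw": -0.94}
    - {"fingers": 46, "slide": [0, 0, 0], "yaw": -0.94}
    - {"fingers": 46, "slide": [0, 0, 0], "yaw": -0.94}
    - {"fingers": 46, "slide": [0, 0, 0], "yaw": -0.94}
    - {"fingers": 46, "slide": [0, 0, 0], "yaw": -0.94}
    - {"fingers": 46, "slide": [0, 0, 0], "yaw": -0.94}

```text
t: 2.0
ee_pos: [0.1732, -0.5745, 0.2267]
eef_rot: [2.103, 2.334, -0.0]
contact_force: [-0.0, 0.5, 1.0]
opening: 0.0464
```

Request:
play_rows:
  rows:
    - {"fingers": 46, "slide": [0.83, 0.465, 0], "yaw": 0}
    - {"fingers": 46, "slide": [0.83, 0.465, 0], "yaw": 0}
    - {"fingers": 46, "slide": [0.83, 0.465, 0], "yaw": 0}
    - {"fingers": 46, "slide": [0.83, 0.465, 0], "yaw": 0}
    - {"fingers": 46, "slide": [0.83, 0.465, 0], "yaw": 0}
    - {"fingers": 46, "slide": [0.83, 0.465, 0], "yaw": 0}
    - {"fingers": 46, "slide": [0.83, 0.465, 0], "yaw": 0}
    - {"fingers": 46, "slide": [0.83, 0.465, 0], "yaw": 0}
    - {"fingers": 46, "slide": [0.83, 0.465, 0], "yaw": 0}
    - {"fingers": 46, "slide": [0.83, 0.465, 0], "yaw": 0}
    - {"fingers": 46, "slide": [0.83, 0.465, 0], "yaw": 0}
    - {"fingers": 46, "slide": [0.83, 0.465, 0], "yaw": 0}
    - {"fingers": 46, "slide": [0.83, 0.465, 0], "yaw": 0}
    - {"fingers": 46, "slide": [0.83, 0.465, 0], "yaw": 0}
    - {"fingers": 46, "slide": [0.83, 0.465, 0], "yaw": 0}
    - {"fingers": 46, "slide": [0.83, 0.465, 0], "yaw": 0}
    - {"fingers": 46, "slide": [0.83, 0.465, 0], "yaw": 0}
    - {"fingers": 46, "slide": [0.83, 0.465, 0], "yaw": 0}
    - {"fingers": 46, "slide": [0.83, 0.465, 0], "yaw": 0}
    - {"fingers": 46, "slide": [0.83, 0.465, 0], "yaw": 0}

```text
t: 4.0
ee_pos: [0.4775, 0.1251, 0.2269]
eef_rot: [2.107, 2.33, 0.001]
contact_force: [1.3, -0.1, 0.8]
opening: 0.046
```

```bash
cat >> h.py <<'E'
def st():
    o=env.get_obs(); M=R.from_rotvec(o['eef_rot']).as_matrix()
    print('t',round(o['t'],2),'pos',np.round(o['ee_pos'],4),'th',round(np.degrees(np.arctan2(M[1,0],M[0,0])),2),'zax',np.round(M[:,2],3),'op',round(o['opening']*1000,1),'F',np.round(o['contact_force'],1),'q1,q6',np.round(np.degrees(o['q'][[0,5]]),0))
    return o['ee_pos'],M
def totool(p):
    o=env.get_obs(); M=R.from_rotvec(o['eef_rot']).as_matrix()
    return M.T@(np.array(p)-o['ee_pos'])*1000
E
python3 - <<'E'
from h import *
st(); KT=cam('wrist'); img=env.camera('wrist'); save(img,'w1')
for t in ['red_chisel_tip','red_chisel_root','bay_red','bay_blue','bay_yellow']:
    for d in env.landmark_of(t,'wrist')[:2]:
        z=0.011 if 'chisel' in t else 0.
        p=p2w(d['position'],z,KT); print(t,round(d['p'],2),np.round(d['position'],1),np.round(p,3),np.round(totool(p)))
E
```

```text
t 4.0 pos [0.4775 0.1251 0.2269] th 95.75 zax [ 0.001  0.    -1.   ] op 46.0 F [ 1.3 -0.1  0.8] q1,q6 [9. 3.]
red_chisel_tip 0.95 [321.1 211. ] [0.483 0.078 0.011] [-50.  -0. 215.]
red_chisel_root 0.73 [317.3 134.9] [0.468 0.18  0.011] [ 55.  -4. 215.]
bay_red 0.97 [437.3 132.5] [0.626 0.198 0.   ] [ 59. 156. 226.]
bay_blue 0.83 [320.7 129.2] [0.471 0.187 0.   ] [ 64.   1. 226.]
bay_yellow 0.6 [379.6 133.1] [0.55 0.19 0.  ] [ 60.  79. 227.]
```

View pics/w1.png

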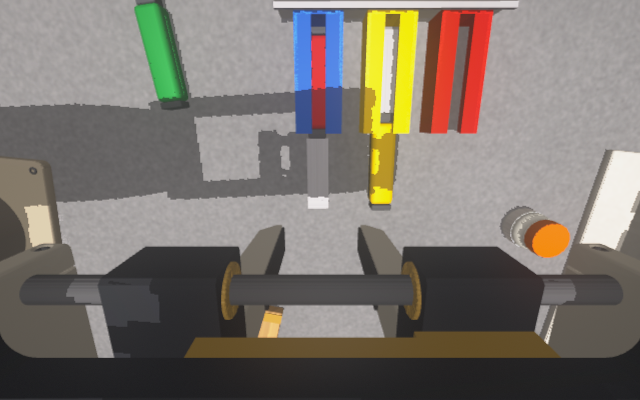

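The wrist view shows the grey blade at columns 308–328 and rows 135–207, with the red handle under the blue bay. The blade is centred to about 2 mm. Descending and gripping.

Request:
play_rows:
  rows:
    - {"fingers": 46, "slide": [0, -0.05, 0.8], "yaw": 0}
    - {"fingers": 46, "slide": [0, 0, 0.8], "yaw": 0}
    - {"fingers": 46, "slide": [0, 0, 0.8], "yaw": 0}
    - {"fingers": 46, "slide": [0, 0, 0.8], "yaw": 0}
    - {"fingers": 46, "slide": [0, 0, 0.8], "yaw": 0}
    - {"fingers": 46, "slide": [0, 0, 0.7], "yaw": 0}
    - {"fingers": 46, "slide": [0, 0, 0.4], "yaw": 0}
    - {"fingers": 46, "slide": [0, 0, 0.3], "yaw": 0}
    - {"fingers": 20, "slide": [0, 0, 0], "yaw": 0}
    - {"fingers": 20, "slide": [0, 0, 0], "yaw": 0}
    - {"fingers": 20, "slide": [0, 0, 0], "yaw": 0}
    - {"fingers": 20, "slide": [0, 0, 0], "yaw": 0}
    - {"fingers": 20, "slide": [0, 0, 0], "yaw": 0}
  grip_force: 30

```text
t: 5.6
ee_pos: [0.4758, 0.1231, 0.0115]
eef_rot: [2.106, 2.329, 0.002]
contact_force: [-0.1, -2.7, 2.3]
opening: 0.0276
```

Request:
play_rows:
  rows:
    - {"fingers": 20, "slide": [-0.2, 0, 0], "yaw": 0}
    - {"fingers": 20, "slide": [-0.4, 0, 0], "yaw": 0}
    - {"fingers": 20, "slide": [-0.4, 0, 0], "yaw": 0}
    - {"fingers": 20, "slide": [-0.4, 0, 0], "yaw": 0}
    - {"fingers": 20, "slide": [-0.4, 0, 0], "yaw": 0}
    - {"fingers": 20, "slide": [-0.4, 0, 0], "yaw": 0}
    - {"fingers": 20, "slide": [-0.4, 0, 0], "yaw": 0}
    - {"fingers": 20, "slide": [-0.4, 0, 0], "yaw": 0}
    - {"fingers": 20, "slide": [-0.4, 0, 0], "yaw": 0}
    - {"fingers": 20, "slide": [-0.4, 0, 0], "yaw": 0}
    - {"fingers": 20, "slide": [-0.4, 0, 0], "yaw": 0}
    - {"fingers": 20, "slide": [-0.4, 0, 0], "yaw": 0}
    - {"fingers": 20, "slide": [-0.3, 0, 0], "yaw": 0}

```text
t: 6.9
ee_pos: [0.4947, -0.0727, 0.0108]
eef_rot: [-2.108, -2.329, -0.001]
contact_force: [0.3, 2.9, 1.7]
opening: 0.0276
```

Run:
```python
from h import *
st(); KT=cam('wrist'); img=env.camera('wrist'); save(img,'w2');
```

```text
t 6.9 pos [ 0.4947 -0.0727  0.0108] th 95.71 zax [ 0.  0. -1.] op 27.6 F [0.3 2.9 1.7] q1,q6 [-14. -20.]
```

View pics/w2.png

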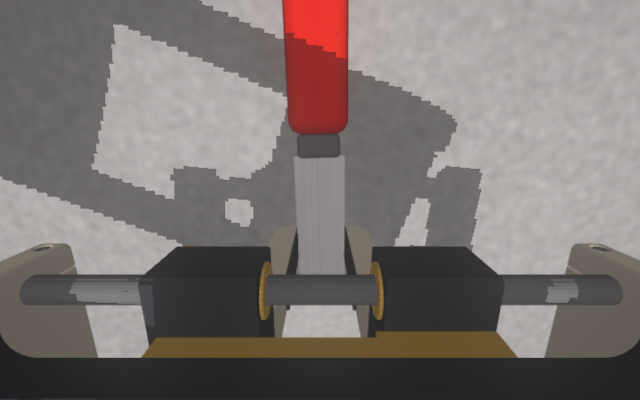

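Request:
play_rows:
  rows:
    - {"fingers": 20, "slide": [0, 0, 0], "yaw": -0.8}
    - {"fingers": 20, "slide": [0, 0, 0], "yaw": -0.8}
    - {"fingers": 20, "slide": [0, 0, 0], "yaw": -0.8}
    - {"fingers": 20, "slide": [0, 0, 0], "yaw": -0.8}
    - {"fingers": 20, "slide": [0, 0, 0], "yaw": -0.8}
    - {"fingers": 20, "slide": [0, 0, 0], "yaw": -0.8}
    - {"fingers": 20, "slide": [0, 0, 0], "yaw": -0.8}
    - {"fingers": 20, "slide": [0, 0, 0], "yaw": -0.8}
    - {"fingers": 20, "slide": [0, 0, 0], "yaw": -0.8}
    - {"fingers": 20, "slide": [0, 0, 0], "yaw": -0.8}
    - {"fingers": 20, "slide": [-0.04, 0.4, 0], "yaw": 0}
    - {"fingers": 20, "slide": [-0.04, 0.4, 0], "yaw": 0}
    - {"fingers": 20, "slide": [-0.04, 0.4, 0], "yaw": 0}
    - {"fingers": 20, "slide": [-0.04, 0.4, 0], "yaw": 0}
    - {"fingers": 20, "slide": [-0.04, 0.4, 0], "yaw": 0}
    - {"fingers": 20, "slide": [-0.04, 0.4, 0], "yaw": 0}

```text
t: 8.55
ee_pos: [0.56, 0.0013, 0.0104]
eef_rot: [-0.977, -2.985, 0.0]
contact_force: [-2.0, -1.8, 0.9]
opening: 0.0273
```

Request:
play_rows:
  rows:
    - {"fingers": 20, "slide": [0, 0, 0], "yaw": -0.8}
    - {"fingers": 20, "slide": [0, 0, 0], "yaw": -0.8}
    - {"fingers": 20, "slide": [0, 0, 0], "yaw": -0.8}
    - {"fingers": 20, "slide": [0, 0, 0], "yaw": -0.8}
    - {"fingers": 20, "slide": [0, 0, 0], "yaw": -0.8}
    - {"fingers": 20, "slide": [0, 0, 0], "yaw": -0.8}
    - {"fingers": 20, "slide": [0, 0, 0], "yaw": -0.8}
    - {"fingers": 20, "slide": [0, 0, 0], "yaw": -0.8}
    - {"fingers": 20, "slide": [0, 0, 0], "yaw": 0}
    - {"fingers": 46, "slide": [0, 0, 0], "yaw": 0}
    - {"fingers": 46, "slide": [0, 0, 0], "yaw": 0}
    - {"fingers": 46, "slide": [0, 0, 0], "yaw": 0}
    - {"fingers": 46, "slide": [0, 0, 0], "yaw": 0}
    - {"fingers": 46, "slide": [0, 0, 0], "yaw": 0}

```text
t: 9.95
ee_pos: [0.559, -0.0001, 0.0105]
eef_rot: [0.058, -3.141, -0.0]
contact_force: [0.4, -0.1, 0.7]
opening: 0.046
```

Request:
play_rows:
  rows:
    - {"fingers": 46, "slide": [0, 0, -0.5], "yaw": 0}
    - {"fingers": 46, "slide": [0, 0, -0.9], "yaw": 0}
    - {"fingers": 46, "slide": [0, 0, -0.9], "yaw": 0}
    - {"fingers": 46, "slide": [0, 0, -0.9], "yaw": 0}
    - {"fingers": 46, "slide": [0, 0, -0.9], "yaw": 0}

```text
t: 10.45
ee_pos: [0.5588, -0.0002, 0.1761]
eef_rot: [0.058, -3.141, -0.0]
contact_force: [0.3, -0.7, 0.4]
opening: 0.0463
```

Run:
```python
from h import *
st(); KT=cam('wrist'); img=env.camera('wrist'); save(img,'w3'); t=env.camera('top'); save(t,'top3')
```

```text
t 10.45 pos [ 5.588e-01 -2.000e-04  1.761e-01] th -177.89 zax [-0.  0. -1.] op 46.3 F [ 0.3 -0.7  0.4] q1,q6 [ -5. -97.]
```

View pics/w3.png

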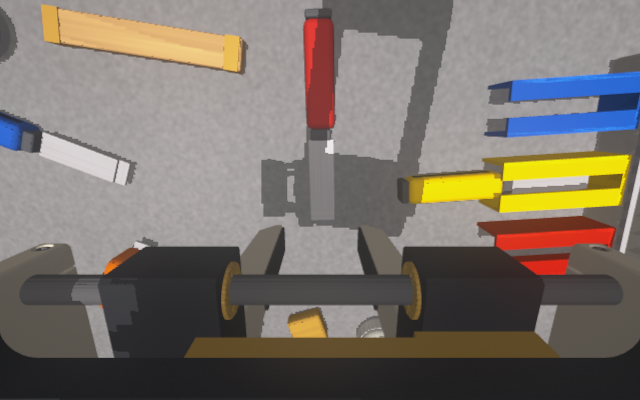

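View pics/top3.png

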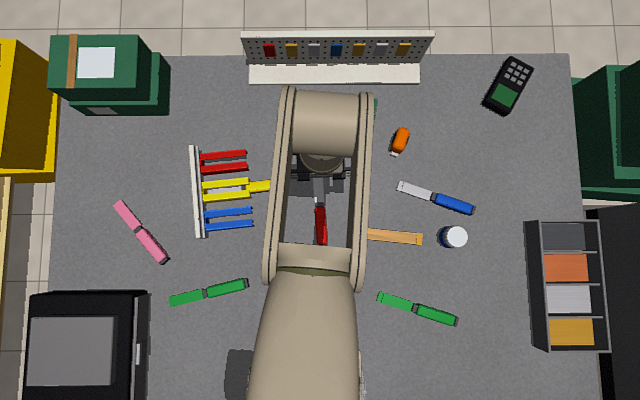

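Run:
```python
from h import *
KT=cam('wrist')
for n,px,z in [('butt',(318.5,12),.02),('handle front',(320,129),.028),('blade tip',(321.5,219),.014),('blade mid',(321,180),.014)]:
    p=p2w(px,z,KT); print(n,np.round(p,4),np.round(totool(p),1))
for d in env.landmark_of('red_chisel_butt','wrist')[:2]: print(d['p'],d['position'])
```

```text
butt [ 0.3878 -0.009   0.02  ] [176.6  -1.8 159.6]
handle front [ 0.5004 -0.0034  0.028 ] [ 63.9  -0.4 152.7]
blade tip [0.6075 0.0023 0.014 ] [-43.2   1.3 167.8]
blade mid [ 5.59e-01 -1.00e-04  1.40e-02] [  5.3   0.7 167.3]
0.59 [317.3, 10.7]
```

Request:
play_rows:
  rows:
    - {"fingers": 46, "slide": [0.6, -0.02, 0], "yaw": 1}
    - {"fingers": 46, "slide": [0.6, 0.05, 0], "yaw": 1}
    - {"fingers": 46, "slide": [0.6, 0.1, 0], "yaw": 1}
    - {"fingers": 46, "slide": [0.6, 0, 0], "yaw": 0}
    - {"fingers": 46, "slide": [0.6, 0, 0], "yaw": 0}
    - {"fingers": 46, "slide": [0, 0, 0], "yaw": 1}
    - {"fingers": 46, "slide": [0, 0, 0], "yaw": 1}
    - {"fingers": 46, "slide": [0, 0, 0], "yaw": 1}
    - {"fingers": 46, "slide": [0, 0, 0], "yaw": 1}
    - {"fingers": 46, "slide": [0, 0, 0], "yaw": 1}
    - {"fingers": 46, "slide": [0, 0, 0], "yaw": 1}
    - {"fingers": 46, "slide": [0, 0, 0], "yaw": 1}
    - {"fingers": 46, "slide": [0, 0, 0], "yaw": 1}
    - {"fingers": 46, "slide": [0, 0, 0], "yaw": 1}
    - {"fingers": 46, "slide": [0, 0, 0], "yaw": 1}
    - {"fingers": 46, "slide": [0, 0, 0], "yaw": 1}
    - {"fingers": 46, "slide": [0, 0, 0], "yaw": 1}
    - {"fingers": 46, "slide": [0, 0, 0], "yaw": 1}
    - {"fingers": 46, "slide": [0, 0, 0], "yaw": 1}

```text
t: 12.5
ee_pos: [0.4412, 0.023, 0.1728]
eef_rot: [-2.407, -2.016, 0.003]
contact_force: [0.2, -0.1, 0.3]
opening: 0.0458
```

Request:
play_rows:
  rows:
    - {"fingers": 46, "slide": [0, 0, 0], "yaw": 1}
    - {"fingers": 46, "slide": [0, 0, 0], "yaw": 1}
    - {"fingers": 46, "slide": [0, 0, 0], "yaw": 1}
    - {"fingers": 46, "slide": [0, 0, 0], "yaw": 1}
    - {"fingers": 46, "slide": [0, 0, 0], "yaw": 1}
    - {"fingers": 46, "slide": [0, 0, 0], "yaw": 1}
    - {"fingers": 46, "slide": [0, 0, 0], "yaw": 1}
    - {"fingers": 46, "slide": [0, 0, 0], "yaw": 1}
    - {"fingers": 46, "slide": [0, 0, 0], "yaw": 1}
    - {"fingers": 46, "slide": [0, 0, 0], "yaw": 1}
    - {"fingers": 46, "slide": [0, 0, 0], "yaw": 1}
    - {"fingers": 46, "slide": [0, 0, 0], "yaw": 1}
    - {"fingers": 46, "slide": [0, 0, 0], "yaw": 0.8}

```text
t: 13.8
ee_pos: [0.4412, 0.023, 0.1728]
eef_rot: [-3.14, -0.084, 0.004]
contact_force: [-0.2, 0.3, 0.6]
opening: 0.0457
```

Run:
```python
from h import *
st(); KT=cam('wrist'); img=env.camera('wrist'); save(img,'w4'); print(totool([0.4447,-0.0061,0.012]))
```

```text
t 13.8 pos [0.4412 0.023  0.1728] th 3.08 zax [-0.003  0.    -1.   ] op 45.7 F [-0.2  0.3  0.6] q1,q6 [-4. 83.]
[  2.50430768  29.28486184 160.83863015]
```

View pics/w4.png

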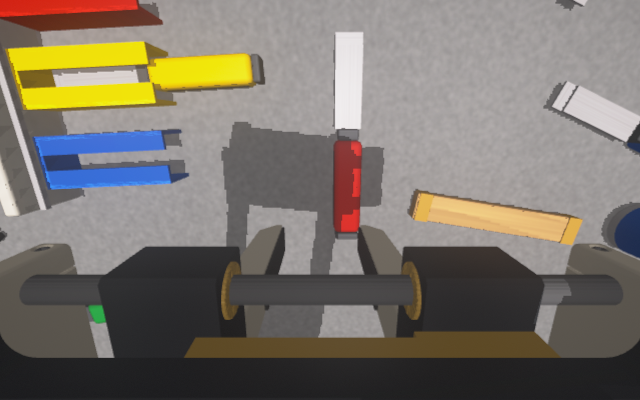

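Request:
play_rows:
  rows:
    - {"fingers": 46, "slide": [0.06, 0.37, 0], "yaw": 0}
    - {"fingers": 46, "slide": [0, 0.36, 0.3], "yaw": 0}
    - {"fingers": 46, "slide": [0, 0, 0.7], "yaw": 0}
    - {"fingers": 46, "slide": [0, 0, 0.7], "yaw": 0}
    - {"fingers": 46, "slide": [0, 0, 0.7], "yaw": 0}
    - {"fingers": 46, "slide": [0, 0, 0.7], "yaw": 0}
    - {"fingers": 46, "slide": [0, 0, 0.6], "yaw": 0}
    - {"fingers": 46, "slide": [0, 0, 0.3], "yaw": 0}
    - {"fingers": 24, "slide": [0, 0, 0], "yaw": 0}
    - {"fingers": 24, "slide": [0, 0, 0], "yaw": 0}
    - {"fingers": 24, "slide": [0, 0, 0], "yaw": 0}
    - {"fingers": 24, "slide": [0, 0, 0], "yaw": 0}
    - {"fingers": 24, "slide": [0, 0, 0], "yaw": 0}
  grip_force: 40

```text
t: 15.15
ee_pos: [0.4472, -0.0061, 0.0157]
eef_rot: [3.14, 0.092, 0.003]
contact_force: [-0.3, -0.5, 3.7]
opening: 0.0299
```

Run:
```python
from h import *
st(); KT=cam('wrist'); img=env.camera('wrist'); save(img,'w5')
```

```text
t 15.15 pos [ 0.4472 -0.0061  0.0157] th 3.34 zax [ 0.002 -0.    -1.   ] op 29.9 F [-0.3 -0.5  3.7] q1,q6 [-7. 79.]
```

View pics/w5.png

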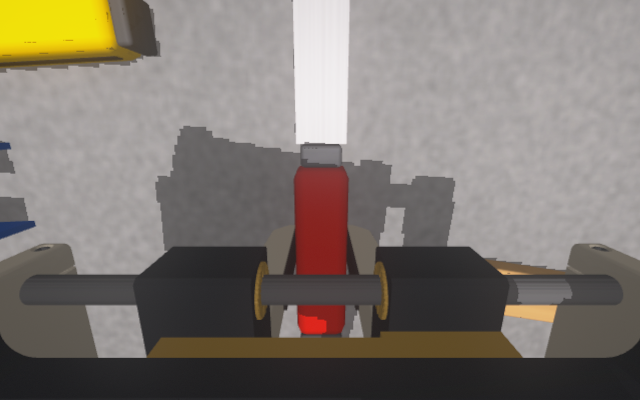

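Request:
play_rows:
  rows:
    - {"fingers": 24, "slide": [0, 0, -0.4], "yaw": 0}
    - {"fingers": 24, "slide": [0, 0, -0.6], "yaw": 0}
    - {"fingers": 24, "slide": [0, 0, -0.6], "yaw": 0}
    - {"fingers": 24, "slide": [0, 0, -0.4], "yaw": 0}
    - {"fingers": 24, "slide": [0, 0, 0], "yaw": -0.4}
    - {"fingers": 24, "slide": [0, 0, 0], "yaw": -1}
    - {"fingers": 24, "slide": [0, 0, 0], "yaw": -1}
    - {"fingers": 24, "slide": [0, 0, 0], "yaw": -1}
    - {"fingers": 24, "slide": [0, 0, 0], "yaw": -1}
    - {"fingers": 24, "slide": [0, 0, 0], "yaw": -1}
    - {"fingers": 24, "slide": [0, 0, 0], "yaw": -1}
    - {"fingers": 24, "slide": [0, 0, 0], "yaw": -1}
    - {"fingers": 24, "slide": [0, 0, 0], "yaw": -1}
    - {"fingers": 24, "slide": [0, 0, 0], "yaw": -1}
    - {"fingers": 24, "slide": [0, 0, 0], "yaw": -1}
    - {"fingers": 24, "slide": [0, 0, 0], "yaw": -1}
    - {"fingers": 24, "slide": [0, 0, 0], "yaw": -1}
    - {"fingers": 24, "slide": [0, 0, 0], "yaw": -1}
    - {"fingers": 24, "slide": [0, 0, 0], "yaw": -1}
    - {"fingers": 24, "slide": [0, 0, 0], "yaw": -1}

```text
t: 17.2
ee_pos: [0.4462, -0.006, 0.0946]
eef_rot: [-2.102, -2.334, 0.0]
contact_force: [0.2, 0.4, -2.4]
opening: 0.0294
```

Request:
play_rows:
  rows:
    - {"fingers": 24, "slide": [0, 0.4, 0], "yaw": 0}
    - {"fingers": 24, "slide": [0, 0.5, 0], "yaw": 0}
    - {"fingers": 24, "slide": [0, 0.5, 0], "yaw": 0}
    - {"fingers": 24, "slide": [0, 0.5, 0], "yaw": 0}
    - {"fingers": 24, "slide": [0, 0.5, 0], "yaw": 0}
    - {"fingers": 24, "slide": [0, 0.5, 0], "yaw": 0}
    - {"fingers": 24, "slide": [0, 0.5, 0], "yaw": 0}
    - {"fingers": 24, "slide": [0, 0.5, 0], "yaw": 0}
    - {"fingers": 24, "slide": [0, 0.5, 0], "yaw": 0}
    - {"fingers": 24, "slide": [0, 0.4, 0], "yaw": 0}
    - {"fingers": 24, "slide": [0, 0.2, 0], "yaw": 0}
    - {"fingers": 24, "slide": [0, 0, 0], "yaw": 0}

```text
t: 18.4
ee_pos: [0.6457, 0.014, 0.0944]
eef_rot: [-2.107, -2.33, 0.0]
contact_force: [-1.2, -0.1, -2.4]
opening: 0.0301
```

Run:
```python
from h import *
st(); KT=cam('wrist'); img=env.camera('wrist'); save(img,'w6')
g=np.array([0.6284,0.1984,0]); u=np.array([-.1003,.995,0])
print(totool(g-0.185*u))
for b in ['bay_red','bay_yellow','bay_blue']:
    for d in env.landmark_of(b,'wrist')[:1]: print(b,d['p'],d['position'],p2w(d['position'],0,KT).round(4))
```

```text
t 18.4 pos [0.6457 0.014  0.0944] th 95.75 zax [-0.  0. -1.] op 30.1 F [-1.2 -0.1 -2.4] q1,q6 [-3. -9.]
[ 0.11688287  2.04048409 94.29049278]
```

View pics/w6.png

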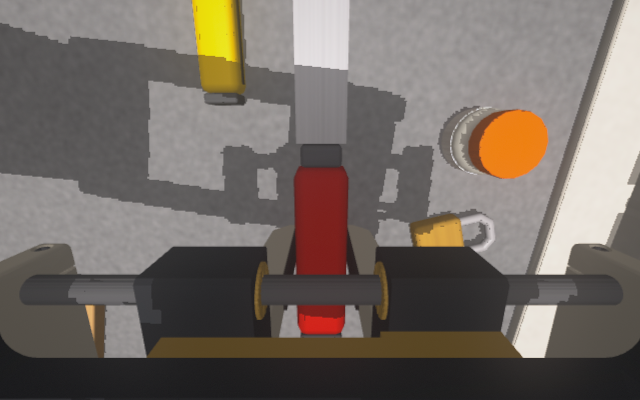

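Request:
play_rows:
  rows:
    - {"fingers": 24, "slide": [0, 0.02, 0.5], "yaw": 0}
    - {"fingers": 24, "slide": [0, 0, 0.5], "yaw": 0}
    - {"fingers": 24, "slide": [0, 0, 0.5], "yaw": 0}
    - {"fingers": 24, "slide": [0, 0, 0.3], "yaw": 0}
    - {"fingers": 24, "slide": [0, 0, 0.1], "yaw": 0}
    - {"fingers": 24, "slide": [0, 0, 0], "yaw": 0}

```text
t: 19.2
ee_pos: [0.6456, 0.014, 0.0184]
eef_rot: [-2.107, -2.329, 0.001]
contact_force: [-0.1, 0.6, -2.4]
opening: 0.0299
```

Run:
```python
from h import *
st(); KT=cam('scene'); img=env.camera('scene')
# predicted px of planned centreline at blade height and bay mouth
save(cv2.resize(img[140:300,300:460],None,fx=3.7,fy=3.7,interpolation=cv2.INTER_CUBIC),'s7')
```

```text
t 19.2 pos [0.6456 0.014  0.0184] th 95.73 zax [-0.001  0.    -1.   ] op 29.9 F [-0.1  0.6 -2.4] q1,q6 [-3. -9.]
```

View pics/s7.png

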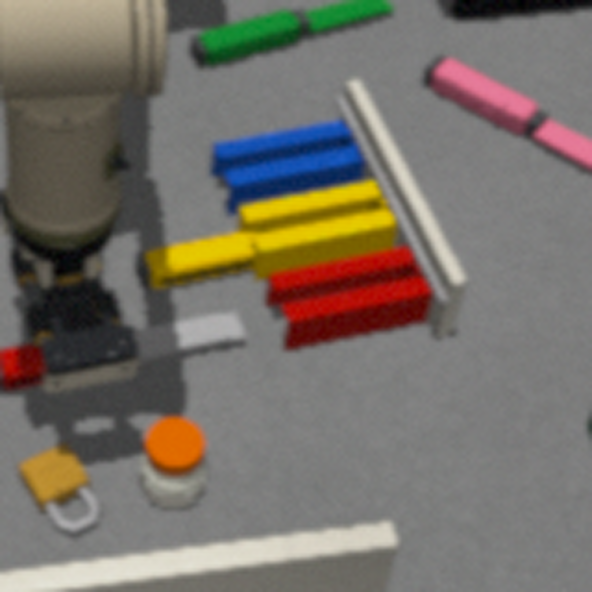

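Request:
play_rows:
  rows:
    - {"fingers": 24, "slide": [0.2, 0.03, 0], "yaw": 0}
    - {"fingers": 24, "slide": [0.3, 0, 0], "yaw": 0}
    - {"fingers": 24, "slide": [0.3, 0, 0], "yaw": 0}
    - {"fingers": 24, "slide": [0.3, 0, 0], "yaw": 0}
    - {"fingers": 24, "slide": [0.3, 0, 0], "yaw": 0}
    - {"fingers": 24, "slide": [0.3, 0, 0], "yaw": 0}
    - {"fingers": 24, "slide": [0.3, 0, 0], "yaw": 0}
    - {"fingers": 24, "slide": [0.3, 0, 0], "yaw": 0}

```text
t: 20.05
ee_pos: [0.6379, 0.1068, 0.0186]
eef_rot: [-2.107, -2.33, 0.0]
contact_force: [0.1, -0.8, -2.0]
opening: 0.0301
```

Run:
```python
from h import *
st(); img=env.camera('wrist'); save(img,'w8')
```

```text
t 20.05 pos [0.6379 0.1068 0.0186] th 95.75 zax [-0. -0. -1.] op 30.1 F [ 0.1 -0.8 -2. ] q1,q6 [ 5. -1.]
```

View pics/w8.png

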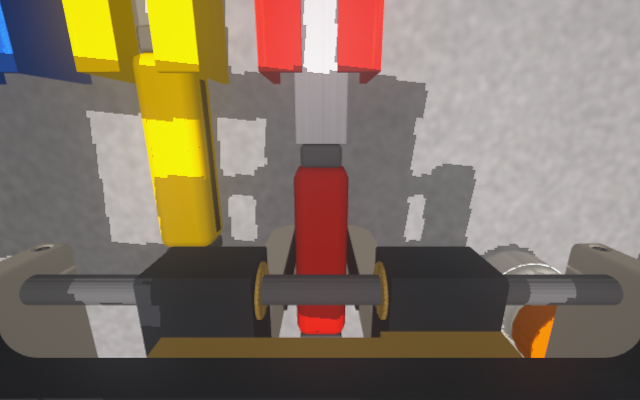

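Request:
play_rows:
  rows:
    - {"fingers": 24, "slide": [0.3, 0, 0], "yaw": 0}
    - {"fingers": 24, "slide": [0.3, 0, 0], "yaw": 0}
    - {"fingers": 24, "slide": [0.25, 0, 0], "yaw": 0}
    - {"fingers": 24, "slide": [0.1, 0, 0], "yaw": 0}
    - {"fingers": 24, "slide": [0, 0, 0.04], "yaw": 0}
    - {"fingers": 24, "slide": [0, 0, 0.04], "yaw": 0}
    - {"fingers": 24, "slide": [0, 0, 0], "yaw": 0}
    - {"fingers": 46, "slide": [0, 0, 0], "yaw": 0}
    - {"fingers": 46, "slide": [0, 0, 0], "yaw": 0}
    - {"fingers": 46, "slide": [0, 0, 0], "yaw": 0}
    - {"fingers": 46, "slide": [0, 0, 0], "yaw": 0}
    - {"fingers": 46, "slide": [0, 0, -0.5], "yaw": 0}
    - {"fingers": 46, "slide": [0, 0, -0.9], "yaw": 0}
    - {"fingers": 46, "slide": [0, 0, -0.9], "yaw": 0}
    - {"fingers": 46, "slide": [0, 0, -0.9], "yaw": 0}
    - {"fingers": 46, "slide": [0, 0, -0.9], "yaw": 0}

```text
t: 21.7
ee_pos: [0.6341, 0.1434, 0.1809]
eef_rot: [2.108, 2.33, -0.0]
contact_force: [1.2, -0.4, 1.0]
opening: 0.0461
```

Run:
```python
from h import *
st(); img=env.camera('wrist'); save(img,'w9')
```

```text
t 21.7 pos [0.6341 0.1434 0.1809] th 95.73 zax [ 0. -0. -1.] op 46.1 F [ 1.2 -0.4  1. ] q1,q6 [8. 2.]
```

View pics/w9.png

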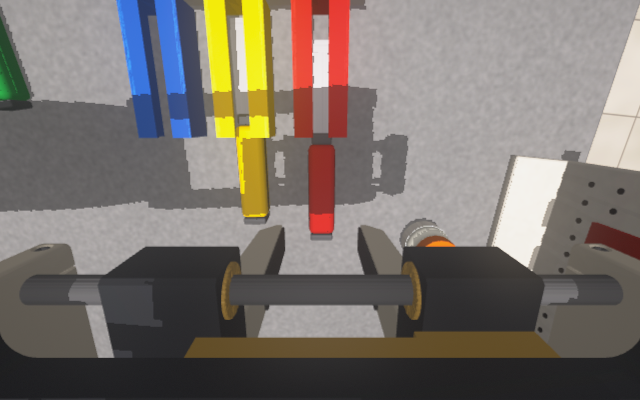

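Run:
```python
from h import *
KT=cam('wrist'); m=np.array([0.6284,0.1984,0]); u=np.array([-.1003,.995,0])
for n,px,z in [('butt',(321,238),.014),('handlefront',(321,145),.028),('mouth roof',(303,137),.042),('mouth roof r',(337,137),.042)]:
    p=p2w(px,z,KT); print(n,p.round(4),'along',((p-m)@u).round(4))
```

```text
butt [0.6463 0.0738 0.014 ] along -0.1257
handlefront [0.6344 0.1908 0.028 ] along -0.0082
mouth roof [0.6144 0.1982 0.042 ] along 0.0012
mouth roof r [0.6502 0.2018 0.042 ] along 0.0012
```

The root is only about at the mouth, so I'll regrip and push 17 mm further.

Request:
play_rows:
  rows:
    - {"fingers": 46, "slide": [0, 0, 0.8], "yaw": 0}
    - {"fingers": 46, "slide": [0, 0, 0.9], "yaw": 0}
    - {"fingers": 46, "slide": [0, 0, 0.9], "yaw": 0}
    - {"fingers": 46, "slide": [0, 0, 0.8], "yaw": 0}
    - {"fingers": 46, "slide": [0, 0, 0.5], "yaw": 0}
    - {"fingers": 46, "slide": [0, 0, 0.22], "yaw": 0}
    - {"fingers": 24, "slide": [0, 0, 0], "yaw": 0}
    - {"fingers": 24, "slide": [0, 0, 0], "yaw": 0}
    - {"fingers": 24, "slide": [0, 0, 0], "yaw": 0}
    - {"fingers": 24, "slide": [0, 0, 0], "yaw": 0}
    - {"fingers": 24, "slide": [0.15, 0, 0], "yaw": 0}
    - {"fingers": 24, "slide": [0.2, 0, 0], "yaw": 0}
    - {"fingers": 24, "slide": [0.1, 0, 0], "yaw": 0}
    - {"fingers": 24, "slide": [0, 0, 0], "yaw": 0}
    - {"fingers": 46, "slide": [0, 0, 0], "yaw": 0}
    - {"fingers": 46, "slide": [0, 0, 0], "yaw": 0}
    - {"fingers": 46, "slide": [0, 0, 0], "yaw": 0}
    - {"fingers": 46, "slide": [0, 0, 0], "yaw": 0}

```text
t: 23.55
ee_pos: [0.6321, 0.1615, 0.0143]
eef_rot: [-2.107, -2.329, 0.001]
contact_force: [0.3, -0.8, 0.4]
opening: 0.0459
```

Request:
play_rows:
  rows:
    - {"fingers": 46, "slide": [0, 0, -0.5], "yaw": 0}
    - {"fingers": 46, "slide": [0, 0, -0.9], "yaw": 0}
    - {"fingers": 46, "slide": [0, 0, -0.9], "yaw": 0}
    - {"fingers": 46, "slide": [0, 0, -0.9], "yaw": 0}
    - {"fingers": 46, "slide": [0, 0, -0.9], "yaw": 0}

```text
t: 24.05
ee_pos: [0.6322, 0.1614, 0.1799]
eef_rot: [-2.107, -2.329, 0.0]
contact_force: [0.1, 0.4, -0.0]
opening: 0.046
```

Run:
```python
from h import *
st(); img=env.camera('wrist'); save(img,'w10')
```

```text
t 24.05 pos [0.6322 0.1614 0.1799] th 95.73 zax [-0.  0. -1.] op 46.0 F [ 0.1  0.4 -0. ] q1,q6 [10.  4.]
```

View pics/w10.png

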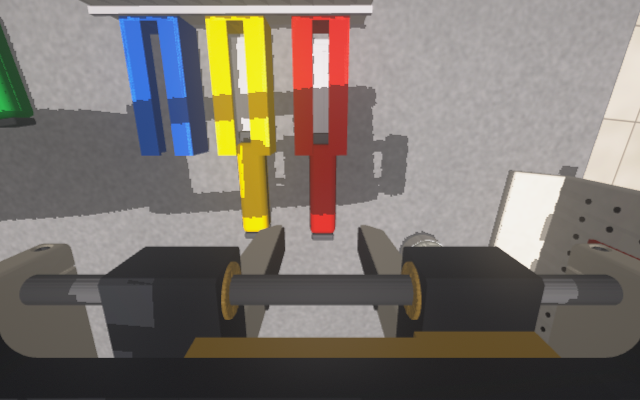

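Red is stored: its blade ends well behind the mouth line (row 155). Now on to the blue chisel.

Request:
play_rows:
  rows:
    - {"fingers": 42, "slide": [-0.6, -0.2, 0], "yaw": 0}
    - {"fingers": 42, "slide": [-0.9, -0.33, 0], "yaw": 0}
    - {"fingers": 42, "slide": [-0.9, -0.33, 0], "yaw": 0}
    - {"fingers": 42, "slide": [-0.9, -0.33, 0], "yaw": 0}
    - {"fingers": 42, "slide": [-0.9, -0.33, 0], "yaw": 0}
    - {"fingers": 42, "slide": [-0.9, -0.33, 0], "yaw": 0}
    - {"fingers": 42, "slide": [-0.9, -0.33, 0], "yaw": 0}
    - {"fingers": 42, "slide": [-0.9, -0.33, 0], "yaw": 0}
    - {"fingers": 42, "slide": [-0.9, -0.33, 0], "yaw": 0}
    - {"fingers": 42, "slide": [-0.9, -0.33, 0], "yaw": 0}
    - {"fingers": 42, "slide": [-0.9, -0.33, 0], "yaw": 0}
    - {"fingers": 42, "slide": [-0.9, -0.33, 0], "yaw": 0}
    - {"fingers": 42, "slide": [-0.9, -0.33, 0], "yaw": 0}
    - {"fingers": 42, "slide": [-0.9, -0.33, 0], "yaw": 0}
    - {"fingers": 42, "slide": [-0.7, -0.16, 0], "yaw": 0.9}
    - {"fingers": 42, "slide": [0, 0, 0], "yaw": 0.9}
    - {"fingers": 42, "slide": [0, 0, 0], "yaw": 0.9}
    - {"fingers": 42, "slide": [0, 0, 0], "yaw": 0.9}
    - {"fingers": 42, "slide": [0, 0, 0], "yaw": 0.9}
    - {"fingers": 42, "slide": [0, 0, 0], "yaw": 0}

```text
t: 26.1
ee_pos: [0.4993, -0.3745, 0.1782]
eef_rot: [-2.594, -1.771, 0.0]
contact_force: [-0.5, -0.4, -0.4]
opening: 0.042
```

Run:
```python
from h import *
st(); img=env.camera('wrist'); save(img,'w11'); KT=cam('wrist')
for t in ['blue_chisel_tip','blue_chisel_root','blue_chisel_butt']:
    for d in env.landmark_of(t,'wrist')[:2]:
        p=p2w(d['position'],0.011,KT); print(t,round(d['p'],2),np.round(d['position'],1),np.round(p,3),np.round(totool(p)))
```

```text
t 26.1 pos [ 0.4993 -0.3745  0.1782] th 68.64 zax [-0.  0. -1.] op 42.0 F [-0.5 -0.4 -0.4] q1,q6 [-42. -20.]
blue_chisel_tip 0.96 [316.3  32.1] [ 0.553 -0.222  0.011] [161.  -5. 167.]
blue_chisel_root 0.93 [323.5 128.3] [ 0.525 -0.315  0.011] [ 65.   3. 167.]
blue_chisel_butt 0.76 [320.1 233.2] [ 0.476 -0.431  0.011] [-61.  -1. 167.]
```

View pics/w11.png

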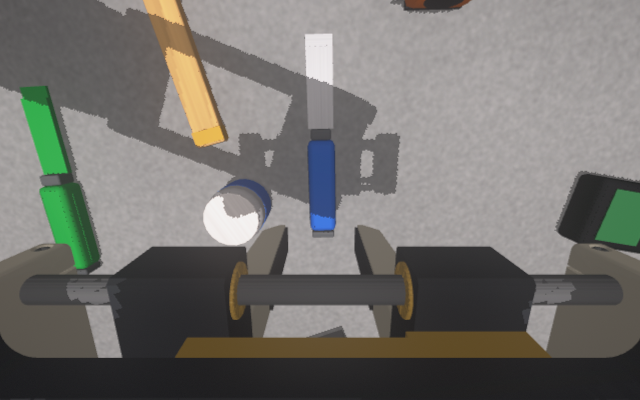

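Run:
```python
from h import *
KT=cam('wrist')
for n,px,z in [('tin topcentre',(236,214),.07),('tin top right',(264,212),.07),('handle mid',(321.5,185),.028),('handle front',(321,140),.028),('butt',(323,236),.014),('tip',(318.5,34),.014)]:
    p=p2w(px,z,KT); print(n,p.round(4),totool(p).round(1))
```

```text
tin topcentre [ 0.4145 -0.3597  0.07  ] [-16.8 -84.5 108.5]
tin top right [ 0.4413 -0.3678  0.07  ] [-14.7 -56.6 108.5]
handle mid [ 0.5011 -0.3714  0.028 ] [  3.4   0.5 150.5]
handle front [ 0.5184 -0.3251  0.028 ] [ 52.9  -0.  150.5]
butt [ 0.4786 -0.4347  0.014 ] [-63.7   2.4 164.5]
tip [ 0.5541 -0.2254  0.014 ] [158.8  -2.6 164.5]
```

Request:
play_rows:
  rows:
    - {"fingers": 42, "slide": [0.12, 0, 0.5], "yaw": -0.2}
    - {"fingers": 42, "slide": [0, 0, 0.8], "yaw": 0}
    - {"fingers": 42, "slide": [0, 0, 0.8], "yaw": 0}
    - {"fingers": 42, "slide": [0, 0, 0.8], "yaw": 0}
    - {"fingers": 42, "slide": [0, 0, 0.6], "yaw": 0}
    - {"fingers": 42, "slide": [0, 0, 0.4], "yaw": 0}
    - {"fingers": 42, "slide": [0, 0, 0.2], "yaw": 0}
    - {"fingers": 24, "slide": [0, 0, 0], "yaw": 0}
    - {"fingers": 24, "slide": [0, 0, 0], "yaw": 0}
    - {"fingers": 24, "slide": [0, 0, 0], "yaw": 0}
    - {"fingers": 24, "slide": [0, 0, 0], "yaw": 0}
    - {"fingers": 24, "slide": [0, 0, 0], "yaw": 0}
    - {"fingers": 24, "slide": [0, 0, -0.4], "yaw": 0}
    - {"fingers": 24, "slide": [0, 0, -0.8], "yaw": 0}
    - {"fingers": 24, "slide": [0, 0, -0.8], "yaw": 0}
  grip_force: 40

```text
t: 27.8
ee_pos: [0.5004, -0.3694, 0.0954]
eef_rot: [-2.573, -1.799, 0.001]
contact_force: [1.0, -0.9, -2.1]
opening: 0.0298
```

Run:
```python
from h import *
st(); img=env.camera('wrist'); save(img,'w12')
m=np.array([0.4685,0.1826,0]); u=np.array([-.1003,.995,0]); x=np.array([.995,.1003,0])
p,M=env.get_obs()['ee_pos'],0
d=m-0.185*u-p; print('rack-frame shift x,y (mm)',(d@x*1000).round(1),(d@u*1000).round(1))
```

```text
t 27.8 pos [ 0.5004 -0.3694  0.0954] th 69.94 zax [-0.002  0.001 -1.   ] op 29.8 F [ 1.  -0.9 -2.1] q1,q6 [-41. -21.]
rack-frame shift x,y (mm) 20.8 370.4
```

View pics/w12.png

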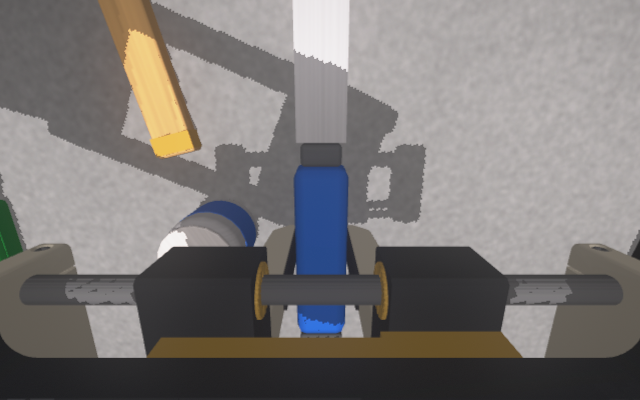

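Request:
play_rows:
  rows:
    - {"fingers": 24, "slide": [0, 0, 0], "yaw": -0.86}
    - {"fingers": 24, "slide": [0, 0, 0], "yaw": -0.86}
    - {"fingers": 24, "slide": [0, 0, 0], "yaw": -0.86}
    - {"fingers": 24, "slide": [0, 0, 0], "yaw": -0.86}
    - {"fingers": 24, "slide": [0, 0, 0], "yaw": -0.86}
    - {"fingers": 24, "slide": [0.4, 0.04, 0], "yaw": 0}
    - {"fingers": 24, "slide": [0.7, 0.04, 0], "yaw": 0}
    - {"fingers": 24, "slide": [0.75, 0.04, 0], "yaw": 0}
    - {"fingers": 24, "slide": [0.75, 0.04, 0], "yaw": 0}
    - {"fingers": 24, "slide": [0.75, 0.04, 0], "yaw": 0}
    - {"fingers": 24, "slide": [0.75, 0.04, 0], "yaw": 0}
    - {"fingers": 24, "slide": [0.75, 0.04, 0], "yaw": 0}
    - {"fingers": 24, "slide": [0.75, 0.04, 0], "yaw": 0}
    - {"fingers": 24, "slide": [0.75, 0.04, 0], "yaw": 0}
    - {"fingers": 24, "slide": [0.75, 0.04, 0], "yaw": 0}
    - {"fingers": 24, "slide": [0.75, 0.04, 0], "yaw": 0}
    - {"fingers": 24, "slide": [0.7, 0.04, 0], "yaw": 0}
    - {"fingers": 24, "slide": [0.5, 0.04, 0], "yaw": 0}
    - {"fingers": 24, "slide": [0.2, 0, 0], "yaw": 0}
    - {"fingers": 24, "slide": [0, 0, 0], "yaw": 0}

```text
t: 29.85
ee_pos: [0.4845, 0.0012, 0.0948]
eef_rot: [2.107, 2.331, 0.0]
contact_force: [-0.3, -0.8, -2.7]
opening: 0.0299
```

Run:
```python
from h import *
st(); img=env.camera('wrist'); save(img,'w13')
m=np.array([0.4685,0.1826,0]); u=np.array([-.1003,.995,0]); x=np.array([.995,.1003,0])
p,M=env.get_obs()['ee_pos'],0
d=m-0.185*u-p; print('rack-frame shift x,y (mm)',(d@x*1000).round(1),(d@u*1000).round(1))
```

```text
t 29.85 pos [0.4845 0.0012 0.0948] th 95.78 zax [ 0.  0. -1.] op 29.9 F [-0.3 -0.8 -2.7] q1,q6 [ -6. -12.]
rack-frame shift x,y (mm) 2.2 -2.0
```

View pics/w13.png

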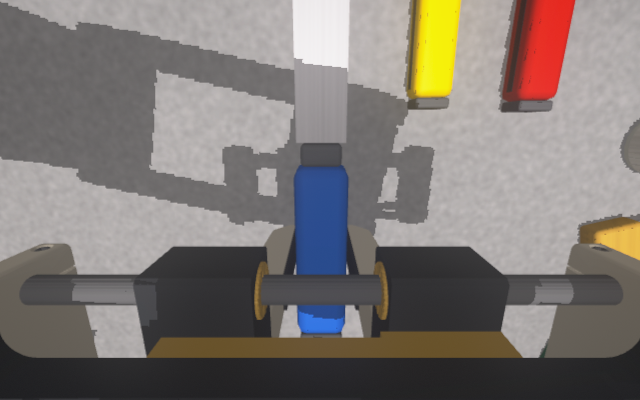

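Request:
play_rows:
  rows:
    - {"fingers": 24, "slide": [0, 0.05, 0.5], "yaw": 0}
    - {"fingers": 24, "slide": [0, 0, 0.5], "yaw": 0}
    - {"fingers": 24, "slide": [0, 0, 0.5], "yaw": 0}
    - {"fingers": 24, "slide": [0, 0, 0.3], "yaw": 0}
    - {"fingers": 24, "slide": [0, 0, 0.1], "yaw": 0}
    - {"fingers": 24, "slide": [0, 0, 0], "yaw": 0}
    - {"fingers": 24, "slide": [0.2, 0, 0], "yaw": 0}
    - {"fingers": 24, "slide": [0.3, 0, 0], "yaw": 0}
    - {"fingers": 24, "slide": [0.3, 0, 0], "yaw": 0}
    - {"fingers": 24, "slide": [0.3, 0, 0], "yaw": 0}
    - {"fingers": 24, "slide": [0.3, 0, 0], "yaw": 0}
    - {"fingers": 24, "slide": [0.3, 0, 0], "yaw": 0}
    - {"fingers": 24, "slide": [0.3, 0, 0], "yaw": 0}
    - {"fingers": 24, "slide": [0.2, 0, 0], "yaw": 0}

```text
t: 31.3
ee_pos: [0.4778, 0.0892, 0.0186]
eef_rot: [-2.107, -2.33, 0.0]
contact_force: [-0.5, -0.5, -3.2]
opening: 0.0299
```

Run:
```python
from h import *
st(); img=env.camera('wrist'); save(img,'w14')
m=np.array([0.4685,0.1826,0]); u=np.array([-.1003,.995,0]); x=np.array([.995,.1003,0])
d=m-env.get_obs()['ee_pos']; print('to mouth x,y (mm)',(d@x*1000).round(1),(d@u*1000).round(1))
m=np.array([0.6284,0.1984,0]); d=m-np.array([.6322,.1614,0]); print('red final',(d@u*1000).round(1))
```

```text
t 31.3 pos [0.4778 0.0892 0.0186] th 95.78 zax [-0.  0. -1.] op 29.9 F [-0.5 -0.5 -3.2] q1,q6 [ 5. -1.]
to mouth x,y (mm) 0.1 93.2
red final 37.2
```

View pics/w14.png

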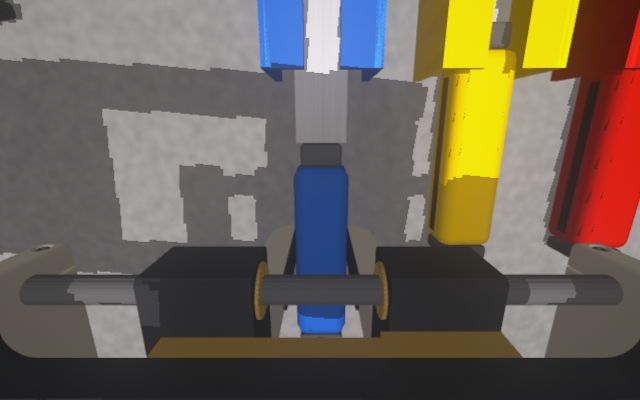

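Request:
play_rows:
  rows:
    - {"fingers": 24, "slide": [0.3, 0, 0], "yaw": 0}
    - {"fingers": 24, "slide": [0.3, 0, 0], "yaw": 0}
    - {"fingers": 24, "slide": [0.3, 0, 0], "yaw": 0}
    - {"fingers": 24, "slide": [0.3, 0, 0], "yaw": 0}
    - {"fingers": 24, "slide": [0.18, 0, 0], "yaw": 0}
    - {"fingers": 24, "slide": [0, 0, 0.04], "yaw": 0}
    - {"fingers": 24, "slide": [0, 0, 0.04], "yaw": 0}
    - {"fingers": 24, "slide": [0, 0, 0.02], "yaw": 0}
    - {"fingers": 24, "slide": [0, 0, 0], "yaw": 0}
    - {"fingers": 42, "slide": [0, 0, 0], "yaw": 0}
    - {"fingers": 42, "slide": [0, 0, 0], "yaw": 0}
    - {"fingers": 42, "slide": [0, 0, 0], "yaw": 0}
    - {"fingers": 42, "slide": [0, 0, 0], "yaw": 0}
    - {"fingers": 42, "slide": [0, 0, -0.5], "yaw": 0}
    - {"fingers": 42, "slide": [0, 0, -0.9], "yaw": 0}
    - {"fingers": 42, "slide": [0, 0, -0.9], "yaw": 0}
    - {"fingers": 42, "slide": [0, 0, -0.9], "yaw": 0}
    - {"fingers": 42, "slide": [0, 0, -0.9], "yaw": 0}
    - {"fingers": 42, "slide": [0, 0, 0], "yaw": 0}

```text
t: 33.25
ee_pos: [0.4759, 0.1434, 0.1848]
eef_rot: [2.104, 2.325, 0.012]
contact_force: [0.9, 0.0, 0.7]
opening: 0.0421
```

Run:
```python
from h import *
st(); img=env.camera('wrist'); save(img,'w15')
```

```text
t 33.25 pos [0.4759 0.1434 0.1848] th 95.73 zax [ 0.01   0.002 -1.   ] op 42.1 F [0.9 0.  0.7] q1,q6 [11.  5.]
```

View pics/w15.png

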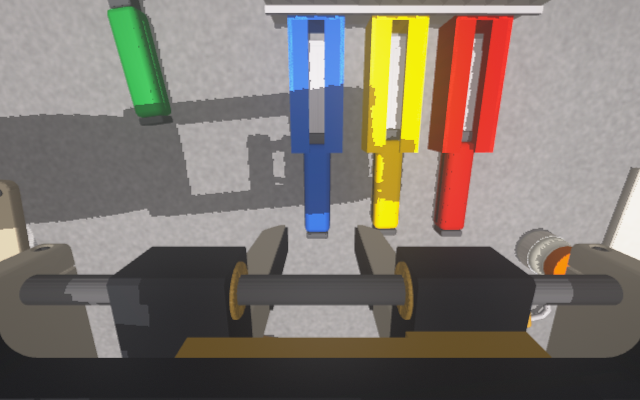

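Request:
play_rows:
  rows:
    - {"fingers": 42, "slide": [-0.7, -0.2, 0], "yaw": 0}
    - {"fingers": 42, "slide": [-0.9, -0.2, 0], "yaw": 0}
    - {"fingers": 42, "slide": [-0.9, -0.2, 0], "yaw": 0}
    - {"fingers": 42, "slide": [-0.9, -0.2, 0], "yaw": 0}
    - {"fingers": 42, "slide": [-0.9, -0.2, 0], "yaw": 0}
    - {"fingers": 42, "slide": [-0.9, -0.2, 0], "yaw": 0}
    - {"fingers": 42, "slide": [-0.9, 0, 0], "yaw": 0}
    - {"fingers": 42, "slide": [-0.9, 0, 0], "yaw": 0}
    - {"fingers": 42, "slide": [-0.5, 0, 0], "yaw": 0}
    - {"fingers": 42, "slide": [0, 0, 0], "yaw": 0}
    - {"fingers": 42, "slide": [0, 0, 0], "yaw": 0}

```text
t: 34.4
ee_pos: [0.4539, -0.1601, 0.1771]
eef_rot: [-2.107, -2.326, 0.001]
contact_force: [-1.2, 0.1, 0.2]
opening: 0.0417
```

Run:
```python
from h import *
st(); img=env.camera('top'); save(img,'top16'); KT=cam('top')
save(cv2.resize(img[135:250,180:300],None,fx=5,fy=5,interpolation=cv2.INTER_CUBIC),'rack16')
u=np.array([-.1003,.995,0])
a=cv2.imread('pics/top0.png')[...,::-1].astype(int)
print('yellow roi diff',np.abs(a[175:205,195:300]-img[175:205,195:300]).mean())
for m,t in [((0.6284,0.1984,0),'red'),((0.4685,0.1826,0),'blue')]:
    for k in ['butt','root']:
        for d in env.landmark_of(f'{t}_chisel_{k}','top')[:4]:
            p=p2w(d['position'],.014,KT); print(t,k,round(d['p'],2),np.round(d['position'],1),'along',((p-m)@u).round(3))
```

```text
t 34.4 pos [ 0.4539 -0.1601  0.1771] th 95.66 zax [-0.002  0.002 -1.   ] op 41.7 F [-1.2  0.1  0.2] q1,q6 [-26. -31.]
yellow roi diff 3.9764021164021166
red butt 0.92 [164.6 259.7] along 0.253
red butt 0.87 [459.1 322.3] along -0.527
red butt 0.79 [281.  158.7] along -0.093
red butt 0.66 [247.1 280.1] along 0.032
red root 0.91 [240.6 160. ] along 0.021
red root 0.8 [133.8 228.3] along 0.332
red root 0.65 [201.  294.8] along 0.16
blue butt 0.91 [289.7 211.7] along -0.102
blue root 0.83 [245.8 217.4] along 0.021
blue root 0.51 [254.9 190.5] along -0.011
blue root 0.38 [399.6 143.8] along -0.433
```

View pics/rack16.png

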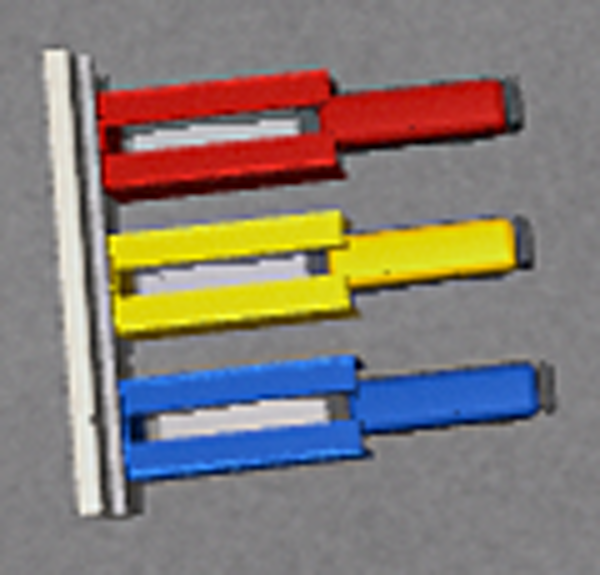

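View pics/top16.png

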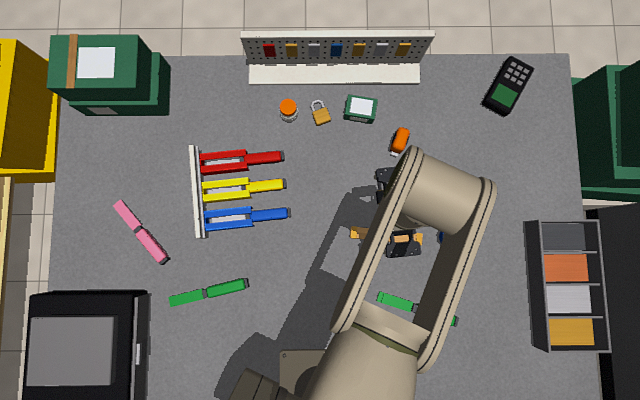

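Both chisels lie blade-first in their own bays. Each root is about 20 mm past the mouth and each butt 93–102 mm outside. The yellow chisel and the other goods in view look unmoved. Handing in.

```bash
python3 -c "
from cell import env
print(env.sign_off())"
```

```text
the job is handed in; nothing more can be done
None
```

Both chisels are stored blade-first in their own bays, and the job was handed in at about 34 s of the 72 s allowed; no verdict is reported.

- **Red chisel:** I pulled it out of the blue bay by its blade, turned it and set it down in front of the rack. After letting go and backing off, I took it by the handle, turned it and slid it into the red bay. The first push left the blade root right at the mouth, so I regripped and pushed it about 17 mm further.
- **Blue chisel:** I picked it up by the handle and slid it into the blue bay in one go.

**Last checks from the top camera:**
- **Depth:** the blade roots are about 21 mm past the mouths. The handle ends are 93 mm (red) and 102 mm (blue) outside, where at least 60 mm is needed.
- **Alignment:** both chisels look centred and flat.
- **Other goods:** the yellow chisel and the goods in view look unmoved. In the last picture the arm partly hid the folding rule and hid the paint tin; both were clear when I last saw them up close.
- **Robot:** the gripper was open, touching nothing, about 0.18 m above the counter.
- **Disagreement:** the landmark network also reported the look-alikes and the yellow chisel under the red and blue names. I discarded these by position.

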